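# Turn the spice carousel to the red-capped jar

## Robot

A 6-joint arm with a two-finger parallel gripper is mounted at the origin on the work surface. World frame = base frame: x ahead of the robot, y to its left, z up, the work surface at z = 0. Lengths are in m, angles in degrees, forces in N, time in s.
With the tool pointing down it reaches from about 0.375 to 0.75 m from the base axis. Payload 9 kg.
Tool frame: the origin (TCP) lies between the finger pads; the fingertips stand 8 mm ahead of it and the grasp point (between the pads) lies 11 mm behind it; y points along the fingers, z is the direction in which the jaws open and shut, and the axes are right-handed (so a half turn about y gives the same grasp; the last joint's range is limited). The gripper opens to 85 mm and grips with 20 to 120 N. Pads are 22 mm wide; open, the fingers measure 114 mm over their backs; the gripper's body (76 mm by 85 mm) begins 54 mm behind the grasp point. The pads swing forward as they close: fully open they stand 13 mm farther back than shut.
Start: joints at [-79.739, 5.964, 5.575, 89.605, 0, 77.527], TCP at [0.232, -0.553, 0.239] pointing down, gripper open.
Joint ranges: [-171.21, 171.21], [-48.23, 106.86], [-62.78, 66.21], [-105.2, 120.99], [-86.42, 89.51], [-180, 180]. Speed limits (degrees/s): [127.2, 127.2, 147.25, 180, 180, 180].

## Interface

Orientations are given as [roll, pitch, yaw] about the fixed x, y, z axes, in that order (R = Rz(yaw) Ry(pitch) Rx(roll)).
In Python, from cell import readout, optics, arm, trace, landmark_of gives the robot as it stands.
- The arm moves only by the shell command python3 -m pendant 'ROWS' [OPENING]. ROWS is JSON, a list of rows, each an object with "translation": the shift along the tool's x, y, z in m, a list of three; "twist": the turn about the tool's y in degrees. A call has 1 to 5 rows; each row shifts and turns the commanded pose from where the row before left it, along the tool's axes as they then stand; what a row does not reach is not made up. A row lasts 1/10 s, in which the tool goes at most 50 mm and 8.59 degrees, less where a joint would pass 70% of its speed; a pose out of reach is approached as far as the arm can. A call is refused whole if a number of a shift passes 0.05 or a number of a turn 8.59, either way. A call with a gripper value outside its range is refused whole. OPENING is the finger opening in m, from 0 to 0.0854, set as the call begins (- or left out, the last holds). The fingers move at their own pace and stop on an object; the grip force is fixed at half the most. Time passes only in rows, so rows that do not move let the fingers close. It gives the time, the measured TCP pose, the force and the opening at its end, in the units of the state.
- readout.get_state(): the state, without advancing time (a new reading comes with each control period).
- optics.read_camera(name): name is "scene" or "top" or "wrist"; returns the picture (384x512x3 uint8, red, green, blue); there is no depth.
- optics.camera_info(name): a dict with "intrinsics" (3x3 intrinsics, pixels), "rvec" (rotation vector, rad) and "tvec" (3), from world to camera coordinates, as OpenCV has them; the wrist camera has in their place "mount" (4x4, takes a point from camera to tool coordinates, whose origin is the TCP and whose axes are the tool frame's). Camera axes: x right, y down, z forward; pixel columns grow to the right and rows downward; lengths in m; the calibration is good to about 2 mm. A picture is of the moment at which its call begins: read the wrist's pose just before it. camera_info takes no time and is no camera call.
- arm.job_done(): hands the job in, once; it reports no verdict.
Trained networks look in the newest picture that a camera, given by its name, has taken for a name from the list of things; names that differ only in an ending like _2 or _b are one class to them, and where a whole thing is asked for, a point or a joint stands for the part that bears it (a point fixed in the world has none). Each returns a list of dicts, best first, with "score" (0 to 1); they miss things now and then, are a little off and sometimes report something else, mostly with a low value. They report only what shows in the picture. A call takes as long as a camera call. They do not tell look-alikes from the thing itself.
- trace(target, camera): "region" (384x512 bool, what is visible of it) and "at" ([column, row] in pixels, amid what is visible of it).
- landmark_of(target, camera): "at" ([column, row] in pixels: a listed point, or the origin of a listed thing).
The state is a dict: "time_s": time; "q": joint angles; "joint_velocities": joint speeds; "effort": joint torques, N m; "tool_pos": TCP position; "tcp_rot": TCP orientation; "force": force on the tool from outside, world axes, zero at the start; "wrist_torque": the same for the moment, N m; "grip_width": opening from 0.0 (shut) to 1.0 (fully open).
Only numpy, scipy, OpenCV 4.12 (cv2) and the standard library are available. Lean on these libraries where they do the work, as an engineer would, in place of code of your own. Each camera call takes 0.05 s, during which the arm holds its last target. There are 200 camera calls.

## Task

Turn the spice carousel gently by pushing its rim, or the white pegs on the rim, with the fingertips until the jar with the red cap stands squarely in front of the yellow arrow on the board. Do not touch, lift or tip any jar, and leave the bowl, turner and mill where they are. Finish with the carousel at rest and the hand clear.

Things in the scene. Friction and masses are not known exactly. Their poses are not given: they have to be found in the camera images.
- jar_red: the one spice jar with a red cap, 42 mm wide, 62 mm tall, about 0.11 kg, standing loose on the turntable with its axis 65 mm from the turntable's centre; it rides along as the turntable turns. Origin at the centre of its underside (45 mm above the worktop)
- jar_a: spice jar with black cap standing loose on the turntable, not to be touched; 42 mm wide, 62 mm tall, origin at the centre of its underside
- jar_b: spice jar with black cap standing loose on the turntable, not to be touched; 42 mm wide, 62 mm tall, origin at the centre of its underside
- jar_c: spice jar with black cap standing loose on the turntable, not to be touched; 42 mm wide, 62 mm tall, origin at the centre of its underside
- jar_d: spice jar with black cap standing loose on the turntable, not to be touched; 42 mm wide, 62 mm tall, origin at the centre of its underside
- board: fixed black board under the turntable: a disc of 330 mm diameter, 12 mm thick, with a tongue reaching 225 mm from the centre. On the tongue a yellow arrow points inwards at the turntable's edge and marks the front. Origin at the centre of its underside, on the turntable's axis; +x points from the centre to the yellow arrow, z up
- hub (a point): centre of the turntable's upper face, on its axis, 45 mm above the worktop; turns with it. Six upright white pegs (14 mm diameter, 35 mm tall, tops 80 mm above the worktop) are fixed on the rim, axes 130 mm from this point, at 30, 90, ... 330 degrees from this point's x axis. Jar places lie between them at 0, 60, ... 300 degrees; the red-capped jar is at 0, one place is empty
- carousel (a joint): turn of the turntable (wooden disc, 280 mm diameter, 15 mm thick, top 45 mm above the worktop) in rad since the start (0), positive counter-clockwise seen from above; turns more than a full turn both ways, needs about 1.2 N at a peg, stays where it is left
- bowl: small steel bowl, 120 mm wide, 50 mm tall, loose, right of the turntable; leave alone. Origin at centre of underside
- turner: black nylon turner, 300 mm long, lying loose left of the turntable along its x axis; leave alone
- mill: dark wooden pepper mill, 54 mm wide, 145 mm tall, loose, to the right of the turntable; leave alone. Origin at centre of underside
Not all that is in view belongs to the job. What is shaped like the jar_red but blue is not meant.

How it is judged (in metres and radians):
At the end, for the whole second after the job is handed in: The red-capped jar stands on the arrow's side of the carousel within 13 mm to either side of the line from its centre to the yellow arrow; the carousel is at rest (under 0.05 rad/s) and all five jars stand upright on it, 50 to 80 mm from its centre (x of jar_red in the frame of board above 0.045 m and y of jar_red in the frame of board between -0.013 and 0.013 m and velocity of joint carousel between -0.05 and 0.05 rad/s and angle between each of jar_red, jar_a, jar_b, jar_c, jar_d's own z axis and vertical below 0.1 rad and horizontal distance between jar_red and hub between 0.05 and 0.08 m and height (world z) of jar_red between 0.038 and 0.055 m and horizontal distance between jar_a and hub between 0.05 and 0.08 m and height (world z) of jar_a between 0.038 and 0.055 m and horizontal distance between jar_b and hub between 0.05 and 0.08 m and height (world z) of jar_b between 0.038 and 0.055 m and horizontal distance between jar_c and hub between 0.05 and 0.08 m and height (world z) of jar_c between 0.038 and 0.055 m and horizontal distance between jar_d and hub between 0.05 and 0.08 m and height (world z) of jar_d between 0.038 and 0.055 m); the robot touches nothing.
It fails at once if a jar is touched by the robot (contact force between any of the fingers, the arm and jar_red above 0.5 N or contact force between any of the fingers, the arm and jar_a above 0.5 N or contact force between any of the fingers, the arm and jar_b above 0.5 N or contact force between any of the fingers, the arm and jar_c above 0.5 N or contact force between any of the fingers, the arm and jar_d above 0.5 N).
It fails at once if a jar is lifted or tipped (height (world z) of any of jar_red, jar_a, jar_b, jar_c, jar_d above 0.065 m or angle between any of jar_red, jar_a, jar_b, jar_c, jar_d's own z axis and vertical above 0.4 rad).
It fails at once if the turntable is spun hard (over 3 rad/s) (velocity of joint carousel above 3 rad/s or velocity of joint carousel below -3 rad/s).
It fails at once if the bowl, turner or mill is moved more than 20 mm (distance of any of bowl, turner, mill from where it was at the start of the episode above 0.02 m).
It also fails if it takes over 54 s, if anything falls off the work surface, if the arm or the gripper's body presses on something with over 40 N, if the wrist force passes 120 N, or if a joint passes its speed limit or range.

## Working session

There is one attempt and no reset: what is moved stays moved. The work goes in short steps, Python scripts to look and compute and a shell command to move; the robot and the scene stay as the last step left them, time stands still between calls to the robot, and variables do not carry over. Pictures are saved under pics/ and viewed, about 8 in all and at most 12, crops included, and the job is handed in when it is done.

```bash
mkdir -p pics; ls; cat > h.py <<'E'
import numpy as np, cv2
from scipy.spatial.transform import Rotation as Ro
from cell import readout, optics, arm, trace, landmark_of
def ray(cam,px):
    i=optics.camera_info(cam);K=np.array(i["intrinsics"],float)
    d=np.linalg.inv(K)@[px[0],px[1],1]
    R=cv2.Rodrigues(np.array(i["rvec"],float))[0];t=np.array(i["tvec"],float).ravel()
    return -R.T@t,R.T@d
def onz(cam,px,z):
    o,d=ray(cam,px);return (o+d*(z-o[2])/d[2])[:2]
def proj(cam,P):
    i=optics.camera_info(cam)
    return cv2.projectPoints(np.array(P,float).reshape(-1,3),np.array(i["rvec"],float),np.array(i["tvec"],float),np.array(i["intrinsics"],float),None)[0].reshape(-1,2)
E
python3 - <<'E'
from h import *
s=readout.get_state();print(s["time_s"],s["tool_pos"],s["tcp_rot"],s["grip_width"])
print(Ro.from_euler('xyz',s["tcp_rot"],degrees=True).as_matrix().round(3))
ims=[]
for c in("top","scene"):
    im=optics.read_camera(c);cv2.imwrite(f"pics/{c}0.png",im[:,:,::-1])
    for n in("hub","board","jar_red"):
        for r in landmark_of(n,c)[:3]:print(c,n,r["score"],np.round(r["at"],1),onz(c,r["at"],0 if n=="board" else .045).round(4))
    for n in ("bowl","mill","turner"):
        for r in landmark_of(n,c)[:1]:print(c,n,r["score"],np.round(r["at"],1),onz(c,r["at"],0).round(4))
E
```

```text
pics
0.0 [ 0.23181303 -0.5530345   0.2384831 ] [-9.00792222e+01  1.62417198e-02 -1.57264296e+02] 0.9986041939853074
[[-0.922 -0.     0.386]
 [-0.386  0.001 -0.922]
 [-0.    -1.    -0.001]]
top hub 0.63 [285.6 151.2] [ 0.5999 -0.1001]
top board 0.74 [424.6 213. ] [ 0.455  -0.4392]
top jar_red 0.91 [179.5 154.9] [0.5925 0.1513]
top jar_red 0.79 [284.6 256.4] [ 0.3548 -0.0921]
top jar_red 0.61 [272.1 172.5] [ 0.5484 -0.0672]
top bowl 0.79 [425.9 214.4] [ 0.4516 -0.442 ]
top mill 0.94 [393.8 137.7] [ 0.6464 -0.3791]
top turner 0.87 [ 93.9 194.5] [0.5063 0.3668]
scene hub 0.94 [248.9 226.9] [ 0.5965 -0.0947]
scene hub 0.53 [247.5 249.3] [ 0.6534 -0.1233]
scene hub 0.51 [247.7 204.8] [ 0.5327 -0.0698]
scene jar_red 0.91 [245.  206.1] [ 0.5338 -0.0775]
scene jar_red 0.7 [336.6 204.8] [0.6215 0.1316]
scene jar_red 0.65 [184.4 181.7] [ 0.395  -0.1875]
scene bowl 0.84 [ 93.7 240.6] [ 0.4517 -0.4376]
scene mill 0.66 [139.3 300.9] [ 0.6526 -0.3772]
scene turner 0.72 [384.1 162.2] [0.5078 0.3708]
```

View pics/top0.png

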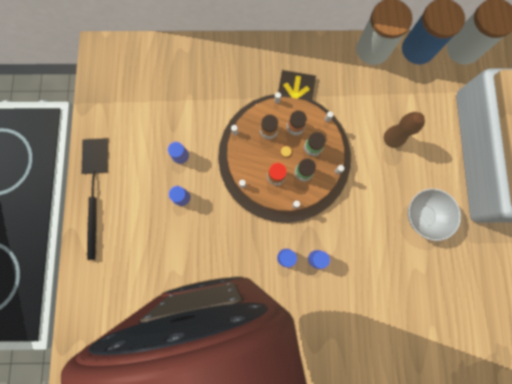

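View pics/scene0.png

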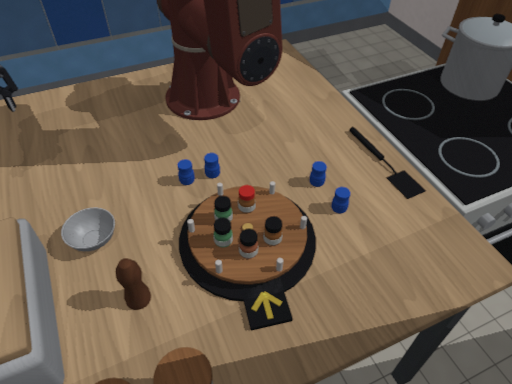

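The top view has the arrow at about (296,88) on the far side. The red jar is at (277,172) on the robot's side of the hub (286,151). White pegs show at roughly (277,96), (330,115), (340,168), (297,204), (242,183) and (234,128). The blue look-alikes stand outside the table. The scene view agrees with this. Next I work out the angles.

```bash
cat >> h.py <<'E'
def measure(cam="top",hub=None,verbose=1):
    im=optics.read_camera(cam).astype(int);r,g,b=im[...,0],im[...,1],im[...,2]
    def blobs(m,lo):
        n,l,st,c=cv2.connectedComponentsWithStats(m.astype(np.uint8));return [(st[k,4],c[k]) for k in range(1,n) if st[k,4]>=lo]
    ye=blobs((r>180)&(g>150)&(b<80),15);re=blobs((r>170)&(g<70)&(b<70),30);wh=blobs((r>185)&(g>185)&(b>170),5)
    return im,ye,re,wh
E
python3 - <<'E'
from h import *
im,ye,re,wh=measure()
f=lambda L,z:[(int(a),c.round(1).tolist(),onz("top",c,z).round(4).tolist()) for a,c in L]
print("Y",f(ye,.012));print("R",f(re,.107))
W=[(a,c) for a,c in wh if np.hypot(*(onz("top",c,.08)-[.6,-.1]))<.17]
for w in f(W,.08):
    d=np.array(w[2])-[.6,-.1];print("W",w,np.hypot(*d).round(3),np.degrees(np.arctan2(d[1],d[0])).round(1))
print("h0",onz("top",[285.6,151.2],.045),"hubpeg",np.mean([onz("top",c,.08) for a,c in W],0))
E
```

```text
Y [(202, [295.7, 89.2], [0.773, -0.133])]
R [(187, [277.3, 171.9], [0.5359, -0.0749])]
W (19, [277.4, 94.5], [0.7274, -0.0807]) 0.129 8.6
W (22, [329.9, 114.0], [0.6785, -0.2015]) 0.128 -52.3
W (23, [234.0, 127.6], [0.6468, 0.0208]) 0.13 68.8
W (23, [340.3, 167.7], [0.5506, -0.2191]) 0.129 -112.5
W (24, [242.0, 182.3], [0.5186, 0.0025]) 0.131 128.5
W (27, [296.3, 203.4], [0.4702, -0.1175]) 0.131 -172.3
h0 [ 0.59993202 -0.10014092] hubpeg [ 0.5986954  -0.09923966]
```

```bash
M="python3 -m pendant"
python3 -m pendant '[{"translation":[-0.0467,0,-0.0156],"twist":0},{"translation":[-0.0467,0,-0.0156],"twist":0},{"translation":[-0.0467,0,-0.0156],"twist":0},{"translation":[-0.0467,0,-0.0156],"twist":0},{"translation":[-0.0467,0,-0.0156],"twist":0}]' 0
python3 -m pendant '[{"translation":[-0.0467,0,-0.0156],"twist":0},{"translation":[-0.0467,0,-0.0156],"twist":0},{"translation":[-0.0467,0,-0.0156],"twist":0},{"translation":[-0.0467,0,-0.0156],"twist":0},{"translation":[-0.0467,0,-0.0156],"twist":0}]'
python3 -m pendant '[{"translation":[0,0,0],"twist":-8.5},{"translation":[0,0,0],"twist":-8.5},{"translation":[0,0,0],"twist":-8.5},{"translation":[0,0,0],"twist":-8.5},{"translation":[0,0,0],"twist":-8.5}]'
python3 -m pendant '[{"translation":[0,0,0],"twist":-8.5},{"translation":[0,0,0],"twist":-8.5},{"translation":[0,0,0],"twist":-8.5},{"translation":[0,0,0],"twist":-8.5},{"translation":[0,0,0],"twist":-8.5}]'
python3 -m pendant '[{"translation":[0,0,0],"twist":-8.5},{"translation":[0,0,0],"twist":-8.5},{"translation":[0,0,0],"twist":-8.5},{"translation":[0,0,0],"twist":-8.5},{"translation":[0,0,0],"twist":-8.5}]'
python3 -m pendant '[{"translation":[0,0,0],"twist":-8.5},{"translation":[0,0,0],"twist":-8.5},{"translation":[0,0,0],"twist":-8.5},{"translation":[0,0,0],"twist":-8.5},{"translation":[0,0,0],"twist":0}]'
python3 - <<'E'
from h import *
s=readout.get_state();print(s["time_s"],s["tool_pos"],s["tcp_rot"],s["grip_width"],s["q"],s["force"])
print(Ro.from_euler('xyz',s["tcp_rot"],degrees=True).as_matrix().round(3))
E
```

```text
time_s: 1.25
tool_pos: [0.4183, -0.3898, 0.2395]
tcp_rot: [-90.0, 0.0, -157.3]
force: [0.3, -0.9, 0.4]
grip_width: 0.145
time_s: 1.75
tool_pos: [0.6037, -0.2274, 0.2395]
tcp_rot: [-90.0, 0.0, -157.3]
force: [0.8, -0.6, -1.0]
grip_width: 0.001
time_s: 2.25
tool_pos: [0.6024, -0.229, 0.2393]
tcp_rot: [-90.0, -0.0, -114.4]
force: [0.7, -0.2, -0.4]
grip_width: 0.001
time_s: 2.75
tool_pos: [0.6023, -0.2291, 0.2393]
tcp_rot: [-90.0, -0.0, -71.9]
force: [-0.2, -0.1, 0.2]
grip_width: -0.002
time_s: 3.25
tool_pos: [0.6023, -0.2291, 0.2393]
tcp_rot: [-90.0, -0.0, -29.4]
force: [-0.6, -0.1, 0.0]
grip_width: 0.003
time_s: 3.75
tool_pos: [0.6023, -0.2291, 0.2392]
tcp_rot: [-90.0, 0.0, 4.4]
force: [0.1, 0.3, 0.1]
grip_width: 0.003
3.75 [ 0.60230485 -0.22906072  0.23924301] [-9.00017893e+01  4.39576589e-03  4.36223617e+00] 0.00305099915383471 [-3.24227212e+01  1.39232548e+01  1.43654650e+01  9.04446593e+01
 -4.06525293e-03 -3.67849574e+01] [0.07176055 0.26390755 0.07968967]
[[ 0.997 -0.    -0.076]
 [ 0.076 -0.     0.997]
 [-0.    -1.    -0.   ]]
```

```bash
python3 -m pendant '[{"translation":[0,0.033,0],"twist":0},{"translation":[0,0.033,0],"twist":0},{"translation":[0,0.033,0],"twist":0},{"translation":[0,0.033,0],"twist":0},{"translation":[0,0.02,0],"twist":0}]'
python3 -m pendant '[{"translation":[0,0.01,0],"twist":0},{"translation":[0,0.007,0],"twist":0},{"translation":[0,0,0],"twist":0}]'
python3 -m pendant '[{"translation":[-0.0068,0,0.0005],"twist":3},{"translation":[-0.0068,0,0.0005],"twist":3},{"translation":[-0.0068,0,0.0005],"twist":3},{"translation":[-0.0068,0,0.0005],"twist":3},{"translation":[-0.0068,0,0.0005],"twist":3}]'
python3 -m pendant '[{"translation":[-0.0068,0,0.0005],"twist":3},{"translation":[-0.0068,0,0.0005],"twist":3},{"translation":[-0.0068,0,0.0005],"twist":3},{"translation":[-0.0068,0,0.0005],"twist":3},{"translation":[-0.0068,0,0.0005],"twist":3}]'
cat >> h.py <<'E'
H=np.array([.5987,-.0992])
def look(name=None):
    s=readout.get_state();p=np.array(s["tool_pos"]);d=p[:2]-H
    print("t",s["time_s"],"p",p.round(4),"yaw",round(s["tcp_rot"][2],1),"r",np.hypot(*d).round(4),"phi",np.degrees(np.arctan2(d[1],d[0])).round(1)%360,"q6",round(s["q"][5],1),"F",np.round(s["force"],1))
    im,ye,re,wh=measure()
    for a,c in re:
        e=onz("top",c,.107)-H;print("red",a,e.round(4),np.hypot(*e).round(4),np.degrees(np.arctan2(e[1],e[0])).round(1)%360)
    q=[]
    for a,c in wh:
        e=onz("top",c,.08)-H
        if .12<np.hypot(*e)<.14:q.append(np.degrees(np.arctan2(e[1],e[0])).round(1)%360)
    print("pegs",sorted(q))
    if name:cv2.imwrite(f"pics/{name}.png",im[:,:,::-1].astype(np.uint8))
E
python3 -c 'from h import *;look("a")'
```

```text
time_s: 4.25
tool_pos: [0.6011, -0.2283, 0.0843]
tcp_rot: [-89.9, 0.1, 3.9]
force: [0.0, 0.0, -0.5]
grip_width: -0.006
time_s: 4.55
tool_pos: [0.6023, -0.2291, 0.0703]
tcp_rot: [-90.0, 0.0, 4.1]
force: [1.1, -0.9, -0.2]
grip_width: 0.003
time_s: 5.05
tool_pos: [0.5692, -0.2261, 0.0722]
tcp_rot: [-90.1, -0.1, -11.0]
force: [0.3, -0.5, 0.1]
grip_width: 0.002
time_s: 5.55
tool_pos: [0.5376, -0.2142, 0.0723]
tcp_rot: [-90.0, -0.2, -26.0]
force: [0.5, -0.5, -0.4]
grip_width: -0.001
t 5.55 p [ 0.5376 -0.2142  0.0723] yaw -26.0 r 0.1302 phi 242.0 q6 -8.7 F [ 0.5 -0.5 -0.4]
pegs [np.float64(54.4), np.float64(114.1), np.float64(172.9), np.float64(294.2), np.float64(354.3)]
```

View pics/a.png

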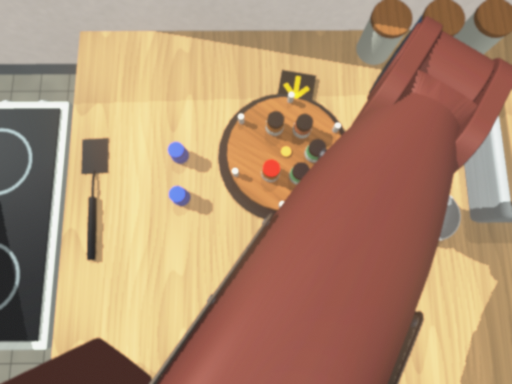

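The disc has turned about 14° clockwise with the finger behind the peg. The pegs now read 54.4°, 114° and so on, and the red cap is at (271,170). I continue the arc.

```bash
python3 -m pendant '[{"translation":[-0.0068,0,0.0005],"twist":3},{"translation":[-0.0068,0,0.0005],"twist":3},{"translation":[-0.0068,0,0.0005],"twist":3},{"translation":[-0.0068,0,0.0005],"twist":3},{"translation":[-0.0068,0,0.0005],"twist":3}]'
python3 -m pendant '[{"translation":[-0.0068,0,0.0005],"twist":3},{"translation":[-0.0068,0,0.0005],"twist":3},{"translation":[-0.0068,0,0.0005],"twist":3},{"translation":[-0.0068,0,0.0005],"twist":3},{"translation":[-0.0068,0,0.0005],"twist":3}]'
python3 -m pendant '[{"translation":[-0.0068,0,0.0005],"twist":3},{"translation":[-0.0068,0,0.0005],"twist":3},{"translation":[-0.0068,0,0.0005],"twist":3},{"translation":[-0.0068,0,0.0005],"twist":3},{"translation":[-0.0068,0,0.0005],"twist":3}]'
python3 -m pendant '[{"translation":[-0.0068,0,0.0005],"twist":3},{"translation":[-0.0068,0,0.0005],"twist":3},{"translation":[-0.0068,0,0.0005],"twist":3},{"translation":[-0.0068,0,0.0005],"twist":3},{"translation":[-0.0068,0,0.0005],"twist":3}]'
python3 -c 'from h import *;look("b")'
```

```text
time_s: 6.1
tool_pos: [0.5102, -0.1942, 0.072]
tcp_rot: [-90.0, -0.2, -40.9]
force: [0.2, -1.2, 0.4]
grip_width: 0.001
time_s: 6.6
tool_pos: [0.4887, -0.1677, 0.0719]
tcp_rot: [-90.0, -0.2, -55.9]
force: [0.6, -1.5, 0.8]
grip_width: -0.0
time_s: 7.1
tool_pos: [0.4748, -0.1365, 0.0719]
tcp_rot: [-89.9, -0.1, -70.9]
force: [0.5, -1.4, -0.3]
grip_width: 0.003
time_s: 7.6
tool_pos: [0.4695, -0.1028, 0.0718]
tcp_rot: [-89.9, -0.1, -85.9]
force: [-1.4, -1.6, 0.0]
grip_width: 0.002
t 7.6 p [ 0.4695 -0.1028  0.0718] yaw -85.9 r 0.1292 phi 181.6 q6 57.9 F [-1.4 -1.6  0. ]
pegs [np.float64(53.7), np.float64(113.9), np.float64(353.8)]
```

View pics/b.png

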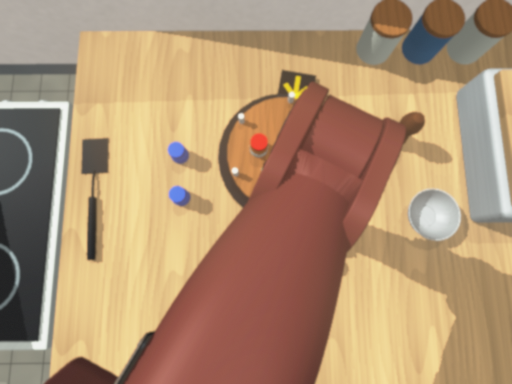

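The red cap is now at (259,142), on the left of the hub, and a peg again reads 53.7°. That is about 75° turned so far, as planned.

```bash
python3 -m pendant '[{"translation":[-0.0068,0,0.0005],"twist":3},{"translation":[-0.0068,0,0.0005],"twist":3},{"translation":[-0.0068,0,0.0005],"twist":3},{"translation":[-0.0068,0,0.0005],"twist":3},{"translation":[-0.0068,0,0.0005],"twist":3}]'
python3 -m pendant '[{"translation":[-0.0068,0,0.0005],"twist":3},{"translation":[-0.0068,0,0.0005],"twist":3},{"translation":[-0.0068,0,0.0005],"twist":3},{"translation":[-0.0068,0,0.0005],"twist":3},{"translation":[-0.0068,0,0.0005],"twist":3}]'
python3 -m pendant '[{"translation":[-0.0068,0,0.0005],"twist":3},{"translation":[-0.0068,0,0.0005],"twist":3},{"translation":[-0.0068,0,0.0005],"twist":3},{"translation":[-0.0068,0,0.0005],"twist":3},{"translation":[-0.0068,0,0.0005],"twist":3}]'
python3 -m pendant '[{"translation":[-0.0068,0,0.0005],"twist":3},{"translation":[-0.0068,0,0.0005],"twist":3},{"translation":[-0.0068,0,0.0005],"twist":3},{"translation":[-0.0068,0,0.0005],"twist":3},{"translation":[-0.0068,0,0.0005],"twist":3}]'
python3 -m pendant '[{"translation":[-0.0068,0,0.0005],"twist":3},{"translation":[-0.0068,0,0.0005],"twist":3},{"translation":[-0.0068,0,0.0005],"twist":3},{"translation":[-0.0068,0,0.0005],"twist":3},{"translation":[-0.0068,0,0.0005],"twist":3}]'
python3 -m pendant '[{"translation":[-0.0045,0,0.0003],"twist":2},{"translation":[-0.0045,0,0.0003],"twist":2},{"translation":[-0.0023,0,0.0002],"twist":1},{"translation":[0,0,0],"twist":0},{"translation":[0,0,0],"twist":0}]'
sed -i 's/(r>170)&(g<70)&(b<70)/(r>130)\&(g<r\/3)\&(b<r\/3)/; s/blobs(\(.*\)),30)/blobs(\1),30)/' h.py
python3 -c 'from h import *;look("c")'
```

```text
time_s: 8.15
tool_pos: [0.4731, -0.069, 0.0716]
tcp_rot: [-89.9, -0.1, -100.8]
force: [-0.4, -1.9, 0.9]
grip_width: -0.003
time_s: 8.65
tool_pos: [0.4854, -0.0372, 0.0716]
tcp_rot: [-89.9, -0.0, -115.8]
force: [-0.1, -1.7, 0.9]
grip_width: -0.002
time_s: 9.15
tool_pos: [0.5054, -0.0096, 0.0716]
tcp_rot: [-89.9, 0.0, -130.8]
force: [-0.3, -1.6, 0.7]
grip_width: -0.002
time_s: 9.65
tool_pos: [0.5318, 0.0118, 0.0715]
tcp_rot: [-89.9, 0.0, -145.8]
force: [-0.6, -1.5, 0.2]
grip_width: 0.002
time_s: 10.15
tool_pos: [0.5628, 0.0256, 0.0714]
tcp_rot: [-89.9, 0.1, -160.8]
force: [-0.9, -1.8, 0.8]
grip_width: -0.002
time_s: 10.65
tool_pos: [0.573, 0.0286, 0.0706]
tcp_rot: [-90.0, 0.0, -165.7]
force: [-0.1, -0.0, 0.7]
grip_width: -0.001
t 10.65 p [0.573  0.0286 0.0706] yaw -165.7 r 0.1303 phi 101.4 q6 155.5 F [-0.1 -0.   0.7]
red 134 [0.0605 0.0047] 0.0607 4.4
pegs [np.float64(33.0), np.float64(153.0), np.float64(213.2), np.float64(272.7), np.float64(333.0)]
```

View pics/c.png

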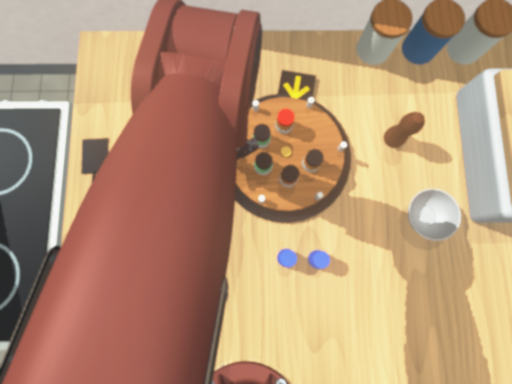

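The red cap is at (286,118) and the arrow at (296,88), so the jar needs about 14° more clockwise. After that I back off, lift and move clear.

```bash
python3 -m pendant '[{"translation":[-0.0045,0,0.0003],"twist":2},{"translation":[-0.0068,0,0.0005],"twist":3},{"translation":[-0.0068,0,0.0005],"twist":3},{"translation":[-0.0045,0,0.0003],"twist":2},{"translation":[-0.0045,0,0.0003],"twist":2}]'
python3 -m pendant '[{"translation":[-0.0034,0,0.0002],"twist":1.5},{"translation":[0,0,0],"twist":0},{"translation":[0,0,0],"twist":0},{"translation":[0,0,0],"twist":0}]'
python3 -c 'from h import *;look()'
```

```text
time_s: 11.2
tool_pos: [0.5997, 0.0313, 0.0703]
tcp_rot: [-90.0, -0.0, -177.8]
force: [-0.8, -0.8, 0.9]
grip_width: 0.0
time_s: 11.6
tool_pos: [0.6031, 0.0311, 0.0703]
tcp_rot: [-90.0, 0.0, -179.2]
force: [-0.5, -1.0, -0.2]
grip_width: -0.005
t 11.6 p [0.6031 0.0311 0.0703] yaw -179.2 r 0.1304 phi 88.1 q6 169.8 F [-0.5 -1.  -0.2]
red 100 [ 0.0595 -0.0077] 0.06 352.6
pegs [np.float64(19.8), np.float64(139.8), np.float64(199.4), np.float64(259.3), np.float64(319.7)]
```

```bash
python3 -m pendant '[{"translation":[0.005,0,-0.001],"twist":0},{"translation":[0.008,0,-0.002],"twist":0},{"translation":[0,-0.02,0],"twist":0},{"translation":[0,-0.04,0],"twist":0},{"translation":[0,-0.05,0],"twist":0}]'
python3 -m pendant '[{"translation":[0,-0.05,0],"twist":0},{"translation":[0.03,-0.03,-0.03],"twist":0},{"translation":[0.03,0,-0.035],"twist":0},{"translation":[0.03,0,-0.035],"twist":0},{"translation":[0.03,0,-0.035],"twist":0}]'
python3 -m pendant '[{"translation":[0.01,0,-0.045],"twist":0},{"translation":[0.01,0,-0.045],"twist":0},{"translation":[0.01,0,-0.045],"twist":0},{"translation":[0,0,0],"twist":0},{"translation":[0,0,0],"twist":0}]'
python3 - <<'E'
from h import *
look("d")
im,ye,_,_=measure()
e=onz("top",max(ye,key=lambda x:x[0])[1],.012)-H;print("arrow",e,np.degrees(np.arctan2(e[1],e[0])))
s=optics.read_camera("scene");cv2.imwrite("pics/e.png",s[:,:,::-1])
for c in("top","scene"):
    if c=="top":optics.read_camera("top")
    for n in ("jar_red","bowl","mill","turner"):
        for r in landmark_of(n,c)[:1]:print(c,n,r["score"],onz(c,r["at"],.045 if n=="jar_red" else 0).round(4))
E
```

```text
time_s: 12.15
tool_pos: [0.588, 0.0344, 0.1795]
tcp_rot: [-90.0, -0.2, -179.3]
force: [0.9, -0.6, 0.5]
grip_width: -0.003
time_s: 12.65
tool_pos: [0.4681, 0.1517, 0.2593]
tcp_rot: [-90.8, 0.0, -177.8]
force: [-0.4, 0.5, 0.4]
grip_width: 0.002
time_s: 13.15
tool_pos: [0.438, 0.2092, 0.2636]
tcp_rot: [-94.1, -0.0, -172.5]
force: [0.4, -0.6, 0.1]
grip_width: 0.001
t 13.15 p [0.438  0.2092 0.2636] yaw -172.5 r 0.3477 phi 117.5 q6 179.9 F [ 0.4 -0.6  0.1]
red 178 [ 0.0623 -0.0112] 0.0633 349.8
pegs [np.float64(19.6), np.float64(79.7), np.float64(139.8), np.float64(199.7), np.float64(259.7), np.float64(319.6)]
arrow [ 0.17438905 -0.03381419] -10.973528788761387
top jar_red 0.9 [ 0.3472 -0.1581]
top bowl 0.71 [ 0.455  -0.4375]
top mill 0.68 [ 0.6527 -0.379 ]
scene jar_red 0.94 [0.6311 0.1276]
scene bowl 0.88 [ 0.4462 -0.434 ]
scene mill 0.72 [ 0.6407 -0.3788]
scene turner 0.76 [0.5052 0.3731]
```

View pics/d.png

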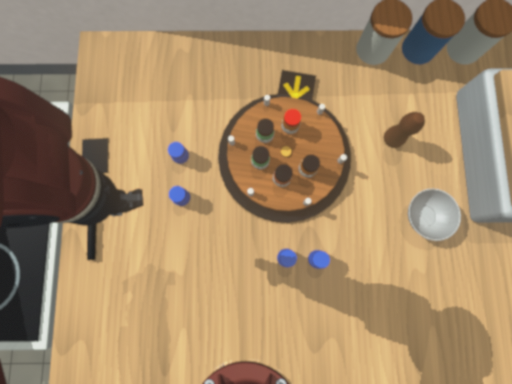

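View pics/e.png

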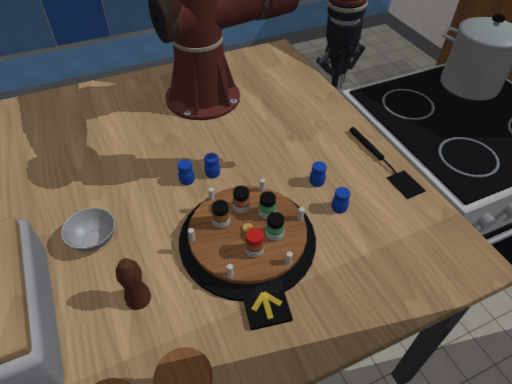

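The red cap sits at (291,117) on the hub–arrow line, with all jars upright and the hand clear. Joint 6 reads 179.9°, almost at its 180° limit, so I turn it back before handing in.

```bash
python3 -m pendant '[{"translation":[0,0,0],"twist":-8},{"translation":[0,0,0],"twist":-8},{"translation":[0,0,0],"twist":-8},{"translation":[0,0,0],"twist":0},{"translation":[0,0,0],"twist":0}]'
python3 - <<'E'
from h import *
look()
s=readout.get_state();print(s["q"],s["joint_velocities"])
arm.job_done()
E
```

```text
time_s: 14.25
tool_pos: [0.4383, 0.2093, 0.2636]
tcp_rot: [-93.8, 1.6, -148.8]
force: [-0.8, -0.2, -0.2]
grip_width: -0.0
t 14.25 p [0.4383 0.2093 0.2636] yaw -148.8 r 0.3476 phi 117.5 q6 156.2 F [-0.8 -0.2 -0.2]
red 177 [ 0.0623 -0.0111] 0.0633 349.9
pegs [np.float64(19.6), np.float64(79.7), np.float64(139.8), np.float64(199.7), np.float64(259.7), np.float64(319.6)]
[  7.43962782 -14.63105207 -11.62181742  93.07381029   4.10187223
 156.16320416] [ 0.03377097 -0.03044469  0.02154649  0.03333835  0.0422592  -0.70541847]
the job is handed in; nothing more can be done
```

I turned the carousel about 169° clockwise by pushing one rim peg along its arc with the closed fingertips. Then I backed off, lifted and moved the hand clear, and handed the job in at about 14.3 s of the 54 s allowed.

**Final checks:**
- **Position:** the red jar stands at about -10.3° going by the pegs, and -10.1° going by its cap. The arrow is at -11.0°, so the jar is roughly 1 mm off the line against 13 mm allowed. It is about 63 mm from the hub.
- **At rest:** the pegs read the same in the last two looks, about 1 s apart.
- **Jars and other things:** all five jars look upright. The bowl and mill came out within about 12 mm of their first positions, which I put down to the detector, because the pictures show them unmoved. The turner came out within about 4 mm.

**What disagreed or came close:**
- **Look-alikes:** the jar detector picked blue look-alikes in the last pictures, so I relied on the red cap and the pegs instead.
- **Joint 6:** while I moved clear it reached 179.9° against its 180° limit and tilted the tool a few degrees. I turned it back to 156° before handing in; none of my readings showed it past the limit.

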